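Restock the sanding-sheet rack and close it up with its sliding stop

TASK

Draw back the sliding stop of the grey rack and stand the green and the orange carton upright in it, side by side with the blue and the yellow one, their broad faces together. Then push the stop up until all four are snug against the end wall with no gaps left, without dropping, slamming or crushing a carton. Leave the other things on the bench where they are.

Things in the scene. Friction and masses are not known exactly. Their poses are not given: they have to be found in the camera images.
- rack: the grey sheet-steel rack, screwed to the bench: a tray 335 mm long (its y) and 130 mm wide (its x), origin at the centre of its underside. Cartons stand on its floor, whose top is 6 mm above the origin; 124 mm clear width between two low side flanges that reach 22 mm above the origin. A fixed end wall, 118 mm high, closes the +y end; its inner face is at y = +157 mm. The other end is open. Cartons stand across it, their x along the rack's x
- stop (a joint): travel of the sliding aluminium end stop along the rack, in m, 0 to 0.155, growing as it is drawn back from the end wall (towards the rack's -y). The clear length between end wall and stop is 76 mm plus this travel, so four cartons, 144 mm together, are snug at 0.068. It takes about 3 N to slide and stays where it is left
- stop_face (a point): point on the rack's floor at mid-width in the stop's pressing face (felt-faced plate 104 mm wide, 90 mm high, 8 mm thick, lying behind this face); axes as the rack's, +y towards the end wall
- stop_grip (a point): point in the middle of the upper part of the stop's black upright grip block, 112 mm above the rack's floor and 55 mm behind the pressing face (-y); the block is 16 mm thick (y), 60 mm wide (x) and its top is 130 mm above the floor, 18 mm above this point, 40 mm higher than the plate in front of it; 39 mm are free between block and plate (only a thin web, up to 46 mm above the floor, joins them) and nothing stands behind the block. Axes as the rack's
- carton_green: a cardboard carton of sanding sheets with a broad green band round it and a lid of the same colour, 110 mm wide (its x), 36 mm thick (its y), 125 mm high, about 0.35 kg (0.25 to 0.5); origin at the centre of its underside; it stands upright on the bench beside the rack at the start. To be packed
- carton_orange: a cardboard carton of sanding sheets with a broad orange band round it and a lid of the same colour, 110 mm wide (its x), 36 mm thick (its y), 125 mm high, about 0.35 kg (0.25 to 0.5); origin at the centre of its underside; it stands upright on the bench beside the rack at the start. To be packed
- carton_blue: a cardboard carton of sanding sheets with a broad blue band round it and a lid of the same colour, 110 mm wide (its x), 36 mm thick (its y), 125 mm high, about 0.35 kg (0.25 to 0.5); origin at the centre of its underside; it stands upright in the rack, next to the end wall, at the start
- carton_yellow: a cardboard carton of sanding sheets with a broad yellow band round it and a lid of the same colour, 110 mm wide (its x), 36 mm thick (its y), 125 mm high, about 0.35 kg (0.25 to 0.5); origin at the centre of its underside; it stands upright in the rack, between the blue carton and the stop, at the start
- filler_tub: closed white filler tub with a blue lid, 100 mm across, 97 mm high, standing on the bench beside the rack; origin at the centre of its underside. Bystander
- paint_tin: closed red-and-steel paint tin, 89 mm across, 98 mm high, standing on the bench beside the rack; origin at the centre of its underside. Bystander
- sanding_block: cork sanding block, 110 (x) x 62 x 36 mm, lying between the robot and the rack; origin at the centre of its underside. Bystander
- filling_knife: broad filling knife lying flat between the robot and the rack, 225 mm long (x, handle to -x), blade 100 mm wide, 20 mm high; origin under the neck, 120 mm from the blade's edge. Bystander
- masking_tape: roll of masking tape lying flat, 112 mm across, 36 mm high, on the left of the bench; origin at the centre of its underside. Bystander
- mini_roller: small paint roller lying on the right of the bench: white sleeve 110 mm long, 48 mm thick, along its y at the origin, handle towards -x, 260 mm long over all. Bystander
Not all that is in view belongs to the job. What is shaped like the carton_green but red or turquoise is not meant.

How it is judged (in metres and radians):
At the end, for the whole second after the job is handed in: All four cartons stand upright (within 3.4 degrees) and at rest on the rack's floor (underside 2 to 10 mm above the bench) between the end wall and the stop, and the stop is pushed up so that at most 5 mm of slack is left in the row of four (stop travel under 0.073) (value of joint stop below 0.073 m and velocity of joint stop below 0.01 m/s and y of each of carton_blue, carton_yellow, carton_green, carton_orange in the frame of rack below 0.145 m and y of each of carton_blue, carton_yellow, carton_green, carton_orange in the frame of stop_face above 0.012 m and z of carton_blue in the frame of rack between 0.002 and 0.01 m and angle between each of carton_blue, carton_yellow, carton_green, carton_orange's own z axis and vertical below 0.06 rad and linear speed of each of carton_blue, carton_yellow, carton_green, carton_orange below 0.01 m/s and z of carton_yellow in the frame of rack between 0.002 and 0.01 m and z of carton_green in the frame of rack between 0.002 and 0.01 m and z of carton_orange in the frame of rack between 0.002 and 0.01 m); the robot touches nothing.
It fails at once if a carton is dropped into the rack from more than about 20 mm, slammed or crushed (more than 130 N between it and the rack or its stop) (contact force between rack and carton_blue above 130 N or contact force between rack and carton_yellow above 130 N or contact force between rack and carton_green above 130 N or contact force between rack and carton_orange above 130 N).
It fails at once if another thing on the bench (tub, tin, sanding block, knife, tape or roller) is shifted by more than 40 mm (distance of any of filler_tub, paint_tin, sanding_block, filling_knife, masking_tape, mini_roller from where it was at the start of the episode above 0.04 m).
It fails at once if the filler tub or the paint tin is knocked over (angle between any of filler_tub, paint_tin's own z axis and vertical above 0.4 rad).
It also fails if it takes over 72 s, if anything falls off the work surface, if the arm or the gripper's body presses on something with over 40 N, if the wrist force passes 120 N, or if a joint passes its speed limit or range.

ROBOT

A 6-joint arm with a two-finger parallel gripper is mounted at the origin on the work surface. World frame = base frame: x ahead of the robot, y to its left, z up, the work surface at z = 0. Lengths are in m, angles in degrees, forces in N, time in s.
With the tool pointing down it reaches from about 0.25 to 0.725 m from the base axis. Payload 9.7 kg.
Tool frame: the origin (TCP) lies midway between the tips of the shut fingers; the grasp point (between the pads) lies 19 mm behind it (bot.grasp_offset is the distance from the TCP to the grasp point, in m); z points along the fingers, x is the direction in which the jaws open and shut, and the axes are right-handed (so a half turn about z gives the same grasp; the last joint's range is limited). The gripper opens to 85 mm and grips with 20 to 120 N. Pads are 22 mm wide; open, the fingers measure 114 mm over their backs; the gripper's body (76 mm by 85 mm) begins 54 mm behind the grasp point. The pads swing forward as they close: fully open they stand 13 mm farther back than shut.
Start: joints at [75.63, 4.979, 10.078, 95.1, 0, 90], TCP at [0.136, 0.533, 0.231] pointing down, gripper open.
Joint ranges: [-179.16, 179.16], [-48.56, 103.87], [-65.8, 70.77], [-126.05, 130.52], [-82.76, 87.17], [-180, 180]. Speed limits (degrees/s): [127.2, 127.2, 147.25, 180, 180, 180].

INTERFACE

Orientations are given as [roll, pitch, yaw] about the fixed x, y, z axes, in that order (R = Rz(yaw) Ry(pitch) Rx(roll)).
In Python, from workcell import bot gives the robot as it stands.
- The arm moves only by the tool send_rows, never from a script. Its argument "targets" is a list of rows, each a list of 5 numbers: the closure, from 0 (fully open) to 1 (shut), then the shift along the world's x, y, z in mm, then the turn about the world's z in degrees. A call has 1 to 10 rows; each row is the pose to reach, as a shift and turn from the pose commanded when the call began; what a row does not reach only later rows make up. A row lasts 1/8 s, in which the tool goes at most 62.5 mm and 10.7 degrees, less where a joint would pass 70% of its speed; a pose out of reach is approached as far as the arm can. A call with a gripper value outside its range is refused whole. The fingers move at their own pace and stop on an object; "squeeze" is the grip in N (left out, the last holds). Time passes only in rows, so rows that repeat a pose let the fingers close. It gives the time, the measured TCP pose, the force and the opening at its end, in the units of the state.
- bot.get_obs(): the state, without advancing time (a new reading comes with each control period).
- bot.camera(name): name is "scene" or "side" or "wrist"; returns a dict with "pixels" (384x512x3 uint8, red, green, blue), "intrinsics" (3x3 intrinsics, pixels), "view" (4x4, takes a point from world to camera coordinates); the wrist camera has in their place "mount" (4x4, takes a point from camera to tool coordinates, whose origin is the TCP and whose axes are the tool frame's). Camera axes: x right, y down, z forward; pixel columns grow to the right and rows downward; lengths in m; the calibration is good to about 2 mm. A picture is of the moment at which its call begins: read the wrist's pose just before it. There is no depth.
- bot.job_done(): hands the job in, once; it reports no verdict.
The state is a dict: "time": time; "q": joint angles; "qd": joint speeds; "joint_efforts": joint torques, N m; "ee_pos": TCP position; "tcp_rot": TCP orientation; "wrist_force": force on the tool from outside, world axes, zero at the start; "torque": the same for the moment, N m; "opening": finger opening in m.
Only numpy, scipy, OpenCV 4.12 (cv2) and the standard library are available. Lean on these libraries where they do the work, as an engineer would, in place of code of your own. Each camera call takes 0.05 s, during which the arm holds its last target.

## Working session

There is one attempt and no reset: what is moved stays moved. The work goes in short steps, Python scripts to look and compute and a tool call to move; the robot and the scene stay as the last step left them, time stands still between calls to the robot, and variables do not carry over. Pictures are saved under pics/ and viewed, and the job is handed in when it is done.

Besides the shell and the picture viewer there is one more tool, called after "Call:" by a JSON object that holds its "op" and its "data". send_rows: Moves the arm, as the interface text tells. Its arguments: {"type":"object","properties":{"targets":{"type":"array","items":{"type":"array","items":{"type":"number"}}},"squeeze":{"type":"number"}},"required":["targets"]}

```bash
ls; mkdir -p pics; cat > h.py <<'E'
import numpy as np,cv2
from workcell import bot
def snap(n,tag):
    c=bot.camera(n); np.savez(f'pics/{tag}.npz',**{k:np.array(v) for k,v in c.items()})
    cv2.imwrite(f'pics/{tag}.png',c['pixels'][...,::-1]); return c
def load(tag): return dict(np.load(f'pics/{tag}.npz'))
def ray(c,uv,T=None):
    K=c['intrinsics'];V=np.linalg.inv(c['view']) if 'view' in c else T@c['mount']
    d=V[:3,:3]@np.linalg.inv(K)@np.array([uv[0],uv[1],1.]); return V[:3,3],d
def onplane(c,uv,z,T=None):
    o,d=ray(c,uv,T); return o+d*(z-o[2])/d[2]
def proj(c,p):
    q=c['view']@np.append(p,1); r=c['intrinsics']@q[:3]; return r[:2]/r[2]
E
python3 - <<'E'
from h import *
print(bot.get_obs())
for n in ('scene','side','wrist'): 
    c=snap(n,n+'0'); print(n,c['intrinsics'].tolist()); print(np.linalg.inv(c['view']) if 'view' in c else c['mount'])
E
```

```text
pics
{'time': 0.0, 'q': array([ 7.56282895e+01,  5.00860974e+00,  1.00352092e+01,  9.50992366e+01,
       -1.39599279e-03,  9.00004216e+01]), 'qd': array([-0.03001498,  0.08528172, -0.0561484 , -0.00917551, -0.02934032,
       -0.05927435]), 'joint_efforts': array([ 7.97945067e-04, -5.20386171e+01,  4.64802861e+01,  1.65041786e-02,
        7.46552610e-05, -8.21788632e-06]), 'ee_pos': array([0.13646715, 0.53256805, 0.23061372]), 'tcp_rot': array([1.79998603e+02, 7.26371983e-02, 7.56278679e+01]), 'wrist_force': array([-0.33325296, -0.81424451, -1.0787565 ]), 'torque': array([0.03310109, 0.02120938, 0.05287629]), 'opening': 0.08539094843451514}
scene [[483.96120700639614, 0.0, 252.16978657403163], [0.0, 483.96120700639614, 186.55938259514335], [0.0, 0.0, 1.0]]
[[ 0.11191702  0.71304074 -0.69213256  1.56276823]
 [ 0.99371133 -0.08277127  0.0754103  -0.14157542]
 [-0.00351807 -0.69621966 -0.71782018  1.24547206]
 [ 0.          0.          0.          1.        ]]
side [[496.72064863989283, 0.0, 256.511567120997], [0.0, 496.72064863989283, 193.11330988267733], [0.0, 0.0, 1.0]]
[[ 0.30481011  0.67975192 -0.66710428  1.62765223]
 [ 0.95231043 -0.20723761  0.22395851 -0.39964475]
 [ 0.01398713 -0.70355519 -0.71050296  1.36153454]
 [ 0.          0.          0.          1.        ]]
wrist [[338.4465661239111, 0.0, 253.71521052832819], [0.0, 338.4465661239111, 189.42738266286807], [0.0, 0.0, 1.0]]
[[ 9.99999813e-01  4.18053573e-04  4.47291597e-04 -8.38826448e-04]
 [-5.20809077e-04  9.64930444e-01  2.62505175e-01 -6.52992073e-02]
 [-3.21864053e-04 -2.62505359e-01  9.64930481e-01 -1.41822028e-01]
 [ 0.00000000e+00  0.00000000e+00  0.00000000e+00  1.00000000e+00]]
```

View pics/scene0.png

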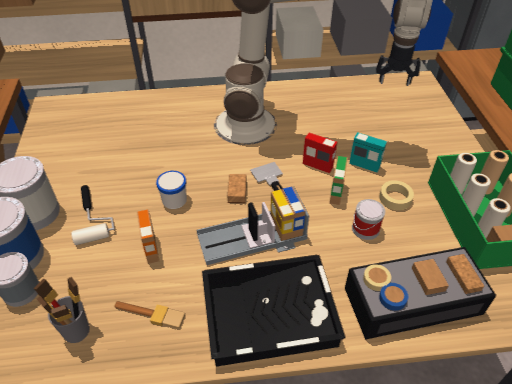

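View pics/side0.png

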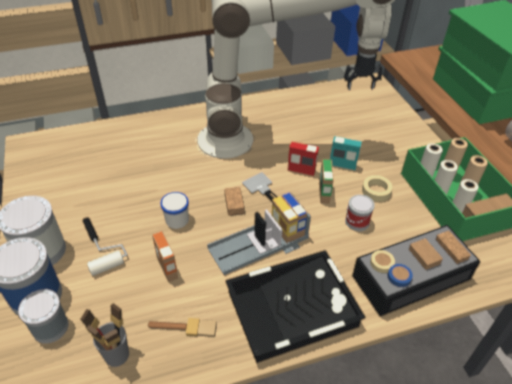

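View pics/wrist0.png

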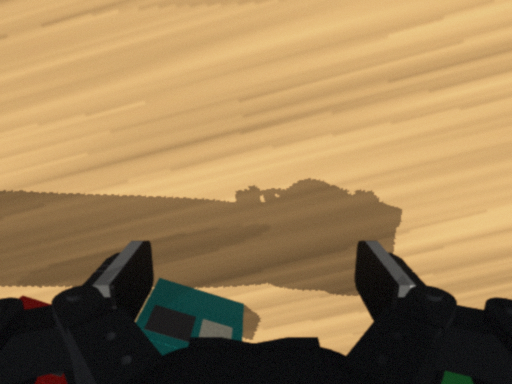

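The scene picture shows the green carton at about (340,180) and the orange one at about (147,235). The rack is at (250,235), with the yellow and blue cartons at (290,212). The red (320,152) and turquoise (367,152) boxes are lookalikes and not meant. I'll enlarge the crops to confirm.

```bash
python3 - <<'E'
from h import *
c=load('scene0')['pixels'][...,::-1]
a=cv2.resize(c[125:275,190:410],None,fx=3.6,fy=3.6,interpolation=cv2.INTER_CUBIC)
cv2.imwrite('pics/z1.png',a)
b=cv2.resize(c[195:275,110:210],None,fx=6,fy=6,interpolation=cv2.INTER_CUBIC)
cv2.imwrite('pics/z2.png',b)
d=load('side0')['pixels'][...,::-1]
cv2.imwrite('pics/z3.png',cv2.resize(d[130:280,140:360],None,fx=3.6,fy=3.6,interpolation=cv2.INTER_CUBIC))
E
```

```text
(no output)
```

View pics/z1.png

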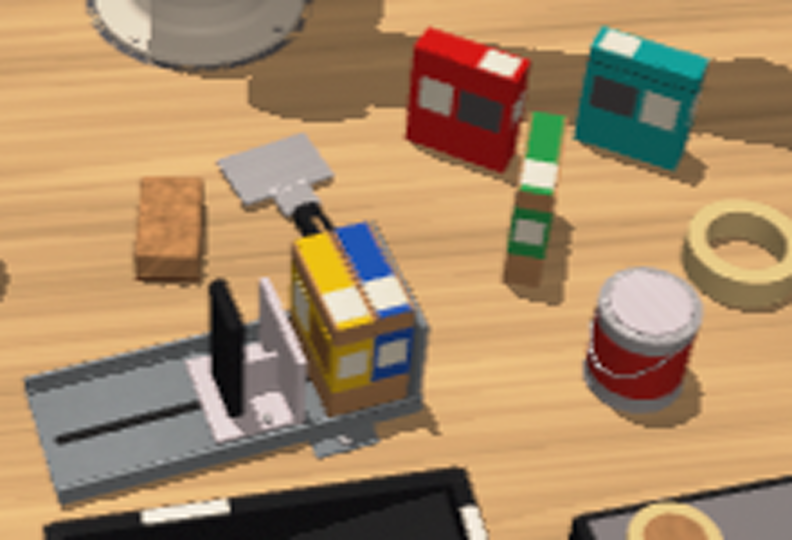

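View pics/z2.png

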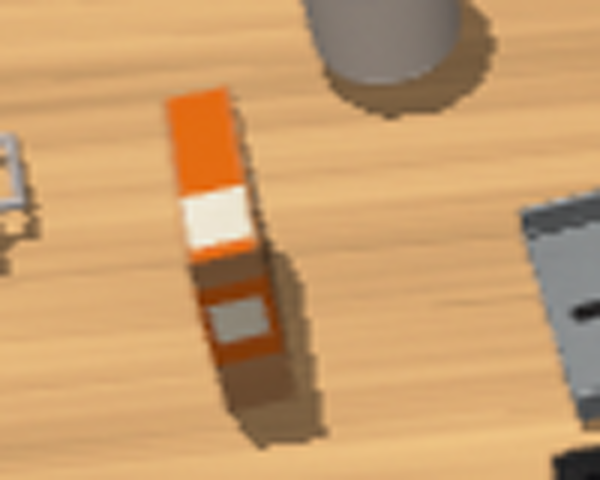

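View pics/z3.png

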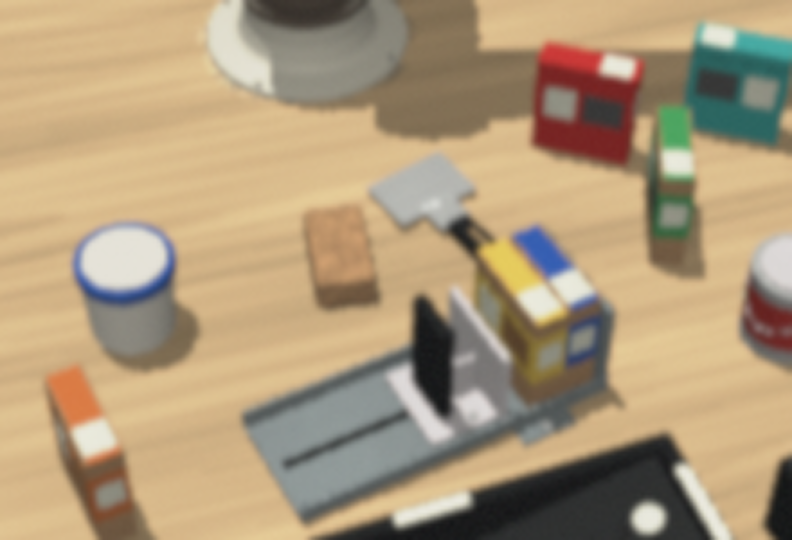

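```bash
python3 - <<'E'
from h import *
def lid(tag,lo,hi,box,z,name):
    c=load(tag);p=c['pixels'];x0,y0,x1,y1=box
    hsv=cv2.cvtColor(p,cv2.COLOR_RGB2HSV)[y0:y1,x0:x1]
    m=cv2.inRange(hsv,lo,hi);
    n,l,s,_=cv2.connectedComponentsWithStats(m)
    print(name,tag,[tuple(r) for r in s[1:] if r[4]>15])
    # manual
S=load('scene0')
def M(pts,sc,ox,oy,z,name):
    P=np.array([onplane(S,((x+.5)/sc-.5+ox,(y+.5)/sc-.5+oy),z)[:2] for x,y in pts])*1000
    print(name,P.round(0).tolist(),'c',P.mean(0).round(1))
    if len(P)==4:
        e=(P[3]-P[0]+P[2]-P[1])/2; f=(P[1]-P[0]+P[2]-P[3])/2
        print('   long',np.linalg.norm(e).round(1),np.degrees(np.arctan2(e[1],e[0])).round(1),'short',np.linalg.norm(f).round(1),np.degrees(np.arctan2(f[1],f[0])).round(1))
M([(533,112),(565,115),(557,190),(519,187)],3.6,190,125,.125,'green')
M([(165,100),(228,88),(259,245),(191,262)],6,110,195,.125,'orange')
M([(292,243),(329,234),(373,313),(336,329)],3.6,190,125,.131,'yellow')
M([(332,228),(368,222),(411,303),(372,313)],3.6,190,125,.131,'blue')
M([(25,380),(66,498),(425,400)],3.6,190,125,.022,'rack')
M([(210,283),(233,280),(243,302),(218,305)],3.6,190,125,.136,'grip')
M([(26,402),(64,507)],3.6,190,125,0.0,'rackbottom')
M([(648,303)],3.6,190,125,.098,'tin');M([(370,160)],1,0,0,0,'turq')
M([(172,182)],1,0,0,.097,'tub')
M([(507,170),(408,135),(577,140),(685,165)],3.6,190,125,0,'red/turq base')
M([(200,277),(135,275),(200,180)],3.6,190,125,0.036,'block')
E
```

```text
green [[370.0, 284.0], [377.0, 314.0], [476.0, 281.0], [468.0, 248.0]] c [422.7 281.8]
   long 104.1 -19.3 short 32.3 76.1
orange [[547.0, -387.0], [542.0, -356.0], [648.0, -337.0], [654.0, -369.0]] c [ 597.7 -362.3]
   long 108.1 9.9 short 32.7 100.0
yellow [[519.0, 31.0], [512.0, 65.0], [608.0, 88.0], [622.0, 54.0]] c [565.7  59.8]
   long 102.1 13.0 short 35.6 107.3
blue [[505.0, 69.0], [502.0, 102.0], [601.0, 122.0], [608.0, 87.0]] c [554.1  95.2]
   long 102.9 10.8 short 34.4 99.2
rack [[558.0, -214.0], [691.0, -184.0], [622.0, 139.0]] c [623.5 -86.2]
grip [[563.0, -46.0], [562.0, -26.0], [588.0, -20.0], [589.0, -42.0]] c [575.3 -33.5]
   long 26.4 10.5 short 20.8 92.9
rackbottom [[566.0, -215.0], [684.0, -187.0]] c [ 624.9 -200.9]
tin [[596.0, 337.0]] c [596.4 336.6]
turq [[274.0, 448.0]] c [274.2 447.6]
tub [[403.0, -284.0]] c [ 403.5 -284.5]
red/turq base [[320.0, 285.0], [257.0, 194.0], [284.0, 367.0], [334.0, 468.0]] c [298.8 328.5]
   long 179.6 83.3 short 111.3 -120.5
block [[464.0, -46.0], [455.0, -106.0], [335.0, -33.0]] c [417.9 -61.6]
```

Call:
{"op": "send_rows", "data": {"targets": [[0, 50, -45, 30, -1], [0, 100, -90, 50, -2], [0, 150, -135, 70, -4], [0, 200, -180, 70, -5], [0, 250, -220, 70, -5], [0, 280, -250, 70, -5], [0, 280, -250, 70, -5], [0, 280, -250, 70, -5]]}}

```text
time: 1.15
ee_pos: [0.4168, 0.2824, 0.301]
tcp_rot: [-180.0, 0.0, 70.5]
wrist_force: [0.1, 0.4, -1.0]
opening: 0.0855
```

```bash
cat >> h.py <<'E'
from scipy.spatial.transform import Rotation as R
def pose(o):
    T=np.eye(4);T[:3,:3]=R.from_euler('xyz',o['tcp_rot'],degrees=True).as_matrix();T[:3,3]=o['ee_pos'];return T
def wsnap(tag):
    o=bot.get_obs(); T=pose(o); c=snap('wrist',tag); np.save(f'pics/{tag}_T.npy',T)
    print(o['time'],o['ee_pos'].round(4),o['tcp_rot'].round(2),o['q'].round(1),o['opening']); return c,T
E
python3 -c "
from h import *
wsnap('w1')"
```

```text
1.15 [0.4168 0.2824 0.301 ] [-1.7997e+02  2.0000e-02  7.0530e+01] [ 34.1   0.8  13.6 102.8   0.   53.6] 0.0855121792715209
```

View pics/w1.png

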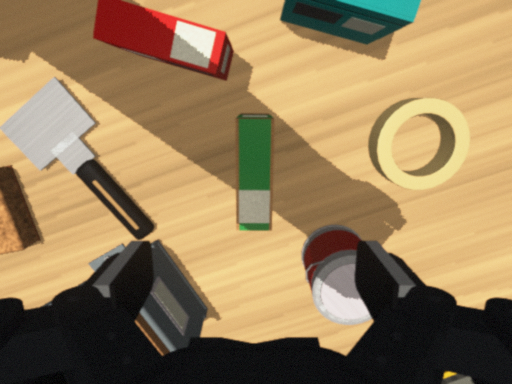

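The wrist view shows the green carton's lid at (255,172), standing nearly square to the jaws. The tape and paint tin are to its right. I'll measure the lid.

```bash
cat >> h.py <<'E'
def lidmeas(tag,box,hue,z,smin=80,vmin=40,white=True):
    c=load(tag);T=np.load(f'pics/{tag}_T.npy');x0,y0,x1,y1=box
    h=cv2.cvtColor(c['pixels'],cv2.COLOR_RGB2HSV)[y0:y1,x0:x1]
    m=cv2.inRange(h,(hue[0],smin,vmin),(hue[1],255,255))
    if white: m|=cv2.inRange(h,(0,0,150),(179,50,255))
    m=cv2.morphologyEx(m,cv2.MORPH_OPEN,np.ones((3,3)))
    k=max(cv2.findContours(m,cv2.RETR_EXTERNAL,cv2.CHAIN_APPROX_NONE)[0],key=cv2.contourArea)
    P=np.array([onplane(c,(u+x0,v+y0),z,T)[:2] for u,v in k[:,0]])*1000
    (cx,cy),(w,hh),a=cv2.minAreaRect(P.astype(np.float32))
    b=cv2.boundingRect(k)
    print(tag,'bbox',(b[0]+x0,b[1]+y0,b[2],b[3]),'c',round(cx,1),round(cy,1),'size',round(w,1),round(hh,1),'ang',round(a,2))
E
python3 - <<'E'
from h import *
lidmeas('w1',(220,105,290,240),(45,75),.125)
c=load('w1');T=np.load('pics/w1_T.npy')
for uv in [(239,118),(271,118),(271,230),(239,230)]: print(onplane(c,uv,.125,T)*1000)
E
```

```text
w1 bbox (239, 119, 32, 71) c 404.7 286.6 size 29.2 67.1 ang 70.01
[367.7058739  284.66490185 125.        ]
[377.50947566 312.43826828 125.        ]
[482.11141089 277.08184661 125.        ]
[471.39703587 246.73059075 125.        ]
```

Call:
{"op": "send_rows", "data": {"targets": [[0, 25, -50, 0, 5], [0, 50, -100, 0, 10], [0, 80, -160, 0, 16], [0, 110, -220, 0, 22], [0, 140, -280, 0, 28], [0, 155, -310, 0, 31], [0, 155, -310, 0, 31], [0, 155, -310, 0, 31], [0, 155, -310, 0, 31]]}}

```text
time: 2.33
ee_pos: [0.5712, -0.0255, 0.3017]
tcp_rot: [180.0, -0.0, 101.7]
wrist_force: [0.4, -0.4, -0.3]
opening: 0.0852
```

```bash
python3 -c "
from h import *
wsnap('w2')"
```

```text
2.325 [ 0.5712 -0.0255  0.3017] [179.97  -0.   101.75] [ -2.6  10.4  24.1 103.7   0.  -14.3] 0.08524820146211377
```

View pics/w2.png

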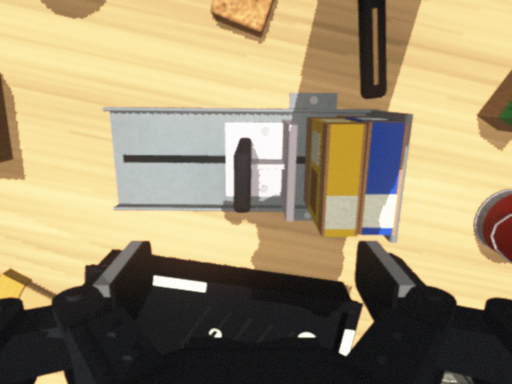

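```bash
python3 - <<'E'
from h import *
c=load('w2');p=c['pixels'][...,::-1]
cv2.imwrite('pics/z4.png',cv2.resize(p[100:245,205:420],None,fx=3.7,fy=3.7,interpolation=cv2.INTER_CUBIC))
T=np.load('pics/w2_T.npy')
for n,uv,z in [('flange -y -x',(105,109),.022),('flange -y +x',(115,208),.022),('+x flange far',(385,206),.022),('-x flange far',(410,115),.022),]:
    print(n,(onplane(c,uv,z,T)*1000).round(1))
E
```

```text
flange -y -x [ 557.3 -213.7   22. ]
flange -y +x [ 681.2 -189.3   22. ]
+x flange far [606.4 156.2  22. ]
-x flange far [488.6 150.6  22. ]
```

View pics/z4.png

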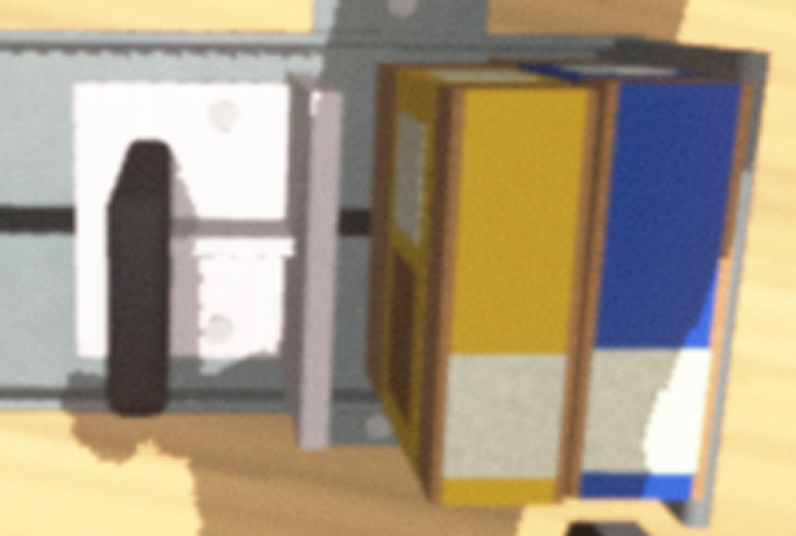

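```bash
python3 - <<'E'
from h import *
c=load('w2');T=np.load('pics/w2_T.npy')
th=np.radians(12);ex=np.array([np.cos(th),np.sin(th)]);ey=np.array([-ex[1],ex[0]])
for n,uv,z in [('blk c',(139,300),.136),('blk b-l',(108,410),.136),('blk b-r',(168,410),.136),('blk t-l',(108,200),.136),('plate face top',(333,90),.096),('plate face bot',(329,445),.096),('plate back',(300,445),.096),('yel near',(445,85),.131),('yel near b',(434,503),.131),('yb',(600,85),.131),('yb b',(567,500),.131),('blue end',(750,85),.131),('blue end b',(697,500),.131)]:
    P=onplane(c,((uv[0]+.5)/3.7-.5+205,(uv[1]+.5)/3.7-.5+100),z,T)[:2]*1000
    print(n,P.round(1),'rack-rel',(P-[590,-35])@ex.round(4),(P-[590,-35])@ey)
for n,uv,z in [('flange -y -x',(105,109),.022),('flange -y +x',(115,208),.022),('+x fl',(286,207),.022),('-x fl',(286,110),.022)]:
    P=onplane(c,uv,z,T)[:2]*1000
    print(n,P.round(1),'rack-rel',(P-[590,-35])@ex.round(4),(P-[590,-35])@ey)
E
```

```text
blk c [582.9 -35.1] rack-rel -6.942942844320022 1.3495110023757466
blk b-l [613.3 -37.3] rack-rel 22.333860253450943 -7.051366674774587
blk b-r [610.1 -22. ] rack-rel 22.39299347377464 8.481416967132315
blk t-l [559.5 -47.6] rack-rel -32.431673835616785 -5.992965836764538
plate face top [524.1   5.8] rack-rel -55.98596945564168 53.66032146445122
plate face bot [624.5  28.9] rack-rel 47.06748976833197 55.35874072497586
plate back [626.3  20.6] rack-rel 47.034987129532475 46.80875697680243
yel near [515.6  27.9] rack-rel -59.734974683925856 76.96276399690439
yel near b [623.   53.5] rack-rel 50.70281803415652 79.68920670842088
yb [507.8  65.1] rack-rel -59.58836536361499 115.0001761678447
yb b [614.9  88.2] rack-rel 49.97120550097306 115.34504355685318
blue end [500.3 101.1] rack-rel -59.44649135580289 151.8090236547938
blue end b [607.8 122.4] rack-rel 50.10353803098723 150.2368585896047
flange -y -x [ 557.3 -213.7] rack-rel -69.13318451332174 -167.95791187292505
flange -y +x [ 681.2 -189.3] rack-rel 57.14197996748813 -169.93476208735328
+x fl [634.1  29.7] rack-rel 56.617691467304 54.11835251122231
-x fl [513.7   1.4] rack-rel -67.10500264244496 51.493556738194336
```

The wrist view shows the stop's black grip block, its top at about (242,178), and the plate at (291,165). The yellow (342,180) and blue (383,180) cartons stand beyond it. The rack's yaw is about 12° and its centre is about (585,-36). Next I'll grip the block with the jaws half open.

Call:
{"op": "send_rows", "data": {"targets": [[0.5, 7, -5, -30, 0.3], [0.5, 14, -9, -70, 0.3], [0.5, 14, -9, -110, 0.3], [0.5, 14, -9, -140, 0.3], [0.5, 14, -9, -160, 0.3], [0.5, 14, -9, -160, 0.3], [0.5, 14, -9, -160, 0.3]]}}

```text
time: 3.25
ee_pos: [0.5858, -0.0357, 0.1426]
tcp_rot: [179.9, 0.0, 102.0]
wrist_force: [0.0, 0.8, 0.4]
opening: 0.0429
```

```bash
python3 - <<'E'
from h import *
wsnap('w3'); c=snap('scene','s3')
p=c['pixels'][...,::-1]; cv2.imwrite('pics/z5.png',cv2.resize(p[130:260,180:340],None,fx=4,fy=4,interpolation=cv2.INTER_CUBIC))
E
```

```text
3.25 [ 0.5858 -0.0357  0.1426] [1.7992e+02 2.0000e-02 1.0197e+02] [ -3.5   9.1   4.8  85.6   0.  -15.5] 0.04290875590212952
```

View pics/w3.png

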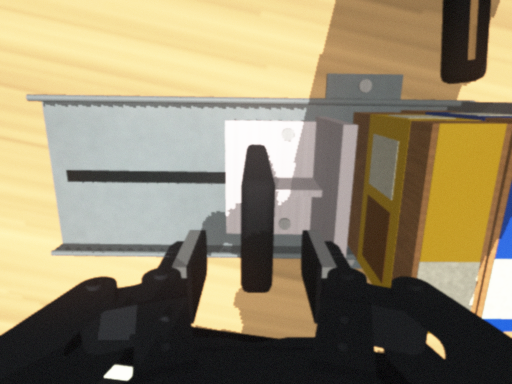

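View pics/z5.png

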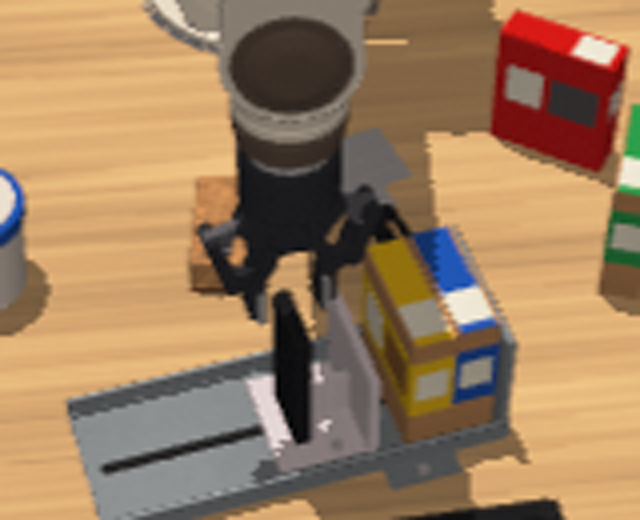

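The wrist view shows the block centred between the fingers (256,220). Descending 40 mm and gripping.

Call:
{"op": "send_rows", "data": {"targets": [[0.5, 0, 0, -20, 0], [0.5, 0, 0, -40, 0], [0.5, 0, 0, -40, 0], [1, 0, 0, -40, 0], [1, 0, 0, -40, 0], [1, 0, 0, -40, 0], [1, 0, 0, -40, 0], [1, 0, 0, -40, 0]], "squeeze": 40}}

```text
time: 4.35
ee_pos: [0.5861, -0.0361, 0.1029]
tcp_rot: [179.9, 0.0, 101.9]
wrist_force: [-1.4, 2.0, 5.2]
opening: 0.0154
```

Call:
{"op": "send_rows", "data": {"targets": [[1, 2, -8, 0, 0], [1, 5, -24, 0, 0], [1, 9, -42, 0, 0], [1, 13, -60, 0, 0], [1, 17, -80, 0, 0], [1, 21, -100, 0, 0], [1, 24, -114, 0, 0], [1, 25.5, -120, 0, 0], [1, 25.5, -120, 0, 0]]}}

```text
time: 5.48
ee_pos: [0.6102, -0.1577, 0.1028]
tcp_rot: [-179.9, 0.1, 101.8]
wrist_force: [-9.3, -4.1, 8.4]
opening: 0.0152
```

Call:
{"op": "send_rows", "data": {"targets": [[0.5, 0, 0, 0, 0], [0.5, 0, 0, 0, 0], [0.5, 0, 0, 0, 0], [0.5, 0, 0, 40, 0], [0.5, 0, 0, 100, 0], [0.5, -25, 60, 160, 0], [0.5, -50, 120, 200, 0], [0.5, -50, 120, 200, 0], [0.5, -50, 120, 200, 0]]}}

```text
time: 6.6
ee_pos: [0.561, -0.0344, 0.3039]
tcp_rot: [179.8, 0.1, 102.1]
wrist_force: [1.3, -0.7, -1.0]
opening: 0.0427
```

```bash
python3 -c "
from h import *
wsnap('w4')"
```

```text
6.6 [ 0.561  -0.0344  0.3039] [1.7977e+02 5.0000e-02 1.0209e+02] [ -3.5   8.9  22.6 103.5   0.  -15.6] 0.04267793816622999
```

View pics/w4.png

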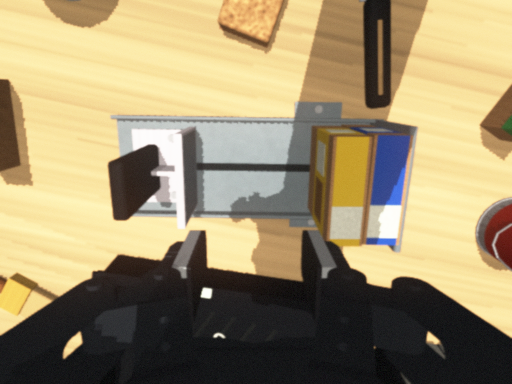

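The stop is drawn back, with its plate at (186,175). The bay up to the yellow carton's near face (314,180) is clear. I'll refine the rack's yaw and the gap.

```bash
python3 - <<'E'
from h import *
c=load('w4');T=np.load('pics/w4_T.npy');p=c['pixels'][...,::-1]
cv2.imwrite('pics/z6.png',cv2.resize(p[105:255,105:425],None,fx=2.5,fy=2.5,interpolation=cv2.INTER_CUBIC))
def P(u,v,z): return onplane(c,(u,v),z,T)[:2]*1000
def yaw(a,b): d=b-a; return np.degrees(np.arctan2(-d[0],d[1])).round(2)
g=cv2.cvtColor(p,cv2.COLOR_BGR2GRAY)
for u0,u1,va,vb,z in [(200,290,108,128,.022),(200,285,205,222,.022),(205,300,160,174,.006)]:
    # strongest dark->light edge per column
    D=np.diff(g.astype(float),axis=0)
    pts=[]
    for u in range(u0,u1,3):
        col=D[va:vb,u]; k=np.argmax(abs(col)); 
        if 0<k<len(col)-1:
            a=abs(col[k-1:k+2]); o=(a[2]-a[0])/max(1e-6,2*(2*a[1]-a[0]-a[2])); pts.append(P(u,va+k+.5+o,z))
    pts=np.array(pts); l=cv2.fitLine(pts.astype(np.float32),cv2.DIST_HUBER,0,.01,.01).ravel()
    s=np.sign(l[1]); print('yaw',np.degrees(np.arctan2(-l[0]*s,l[1]*s)).round(2),'pt',l[2:].round(1))
E
```

```text
yaw 11.2 pt [530.2 -57.6]
yaw 11.01 pt [649.  -37.8]
yaw 11.05 pt [581.8 -36.8]
```

View pics/z6.png

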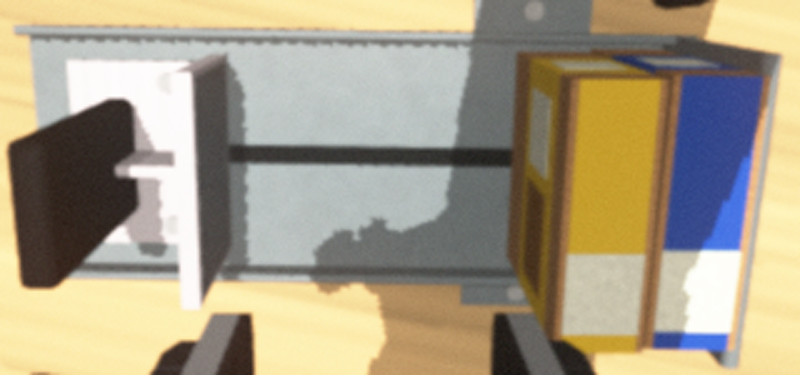

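Call:
{"op": "send_rows", "data": {"targets": [[0.3, -20, 45, 0, -4], [0.3, -40, 95, 0, -10], [0.3, -65, 150, 0, -16], [0.3, -90, 210, 0, -22], [0.3, -115, 265, 0, -28], [0.3, -136, 314, 0, -31.5], [0.3, -136, 314, -40, -31.5], [0.3, -136, 314, -90, -31.5], [0.3, -136, 314, -130, -31.5], [0.3, -136, 314, -130, -31.5]]}}

```text
time: 7.9
ee_pos: [0.4239, 0.2762, 0.1674]
tcp_rot: [-179.8, 0.3, 70.4]
wrist_force: [-0.3, -0.2, 0.3]
opening: 0.0598
```

```bash
python3 -c "
from h import *
wsnap('w5')"
```

```text
7.9 [0.4239 0.2762 0.1674] [-179.77    0.32   70.38] [33.1 -1.5 -3.6 88.3 -0.  52.7] 0.059848246841039836
```

View pics/w5.png

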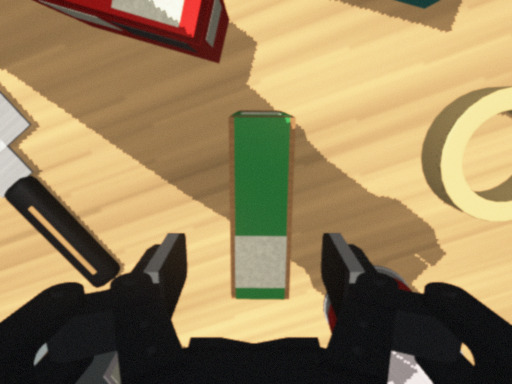

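The wrist view shows the green lid between the fingers, corners about (232,114) to (287,299) and slightly right of centre. I'll work out the correction.

```bash
python3 - <<'E'
from h import *
c=load('w5');T=np.load('pics/w5_T.npy')
P=np.array([onplane(c,uv,.125,T)[:2]*1000 for uv in [(231,114),(292,114),(288,299),(235,299)]])
print(P.round(1),P.mean(0)); e=P[3]-P[0]+P[2]-P[1];print(np.degrees(np.arctan2(e[1],e[0]))+90,np.linalg.norm(e)/2); print(bot.get_obs()['ee_pos'])
E
```

```text
[[366.  283.1]
 [376.9 313.7]
 [482.3 277. ]
 [471.4 246.1]] [424.1637012  279.95860292]
70.752499867947 111.65986247449003
[0.42480085 0.27688555 0.17016792]
```

Call:
{"op": "send_rows", "data": {"targets": [[0.3, -1, 2, -30, 0.3], [0.3, -1, 2, -60, 0.3], [0.3, -1, 2, -87, 0.3], [0.3, -1, 2, -87, 0.3], [0.3, -1, 2, -87, 0.3]]}}

```text
time: 8.57
ee_pos: [0.4251, 0.2802, 0.0865]
tcp_rot: [179.9, -0.1, 70.7]
wrist_force: [0.7, -0.1, 0.1]
opening: 0.0598
```

Well centred. Grip and lift a little.

Call:
{"op": "send_rows", "data": {"targets": [[0.9, 0, 0, 0, 0], [0.9, 0, 0, 0, 0], [0.9, 0, 0, 0, 0], [0.9, 0, 0, 0, 0], [0.9, 0, 0, 10, 0], [0.9, 0, 0, 30, 0], [0.9, 0, 0, 50, 0], [0.9, 0, 0, 50, 0]], "squeeze": 45}}

```text
time: 9.57
ee_pos: [0.4246, 0.2802, 0.1359]
tcp_rot: [179.9, -0.1, 70.7]
wrist_force: [0.5, 0.4, -3.4]
opening: 0.0357
```

Call:
{"op": "send_rows", "data": {"targets": [[0.9, 0, 0, 40, 0], [0.9, 0, 0, 85, 0], [0.9, 10, -18, 120, 3], [0.9, 35, -65, 125, 9], [0.9, 60, -110, 125, 14], [0.9, 85, -155, 125, 19], [0.9, 110, -200, 125, 24], [0.9, 135, -245, 125, 29], [0.9, 154, -282, 125, 30.4], [0.9, 154, -282, 125, 30.4]]}}

```text
time: 10.82
ee_pos: [0.5787, -0.0047, 0.2574]
tcp_rot: [-179.9, -0.0, 101.0]
wrist_force: [0.0, -0.5, -3.2]
opening: 0.0362
```

Call:
{"op": "send_rows", "data": {"targets": [[0.9, 0, 0, 0, 0], [0.9, 0, 0, 0, 0]]}}

```text
time: 11.08
ee_pos: [0.5776, -0.0013, 0.2592]
tcp_rot: [-180.0, -0.0, 101.2]
wrist_force: [0.8, 0.1, -3.6]
opening: 0.0355
```

```bash
python3 - <<'E'
from h import *
wsnap('w6'); c=snap('scene','s6')
p=c['pixels'][...,::-1]; cv2.imwrite('pics/z7.png',cv2.resize(p[130:270,180:340],None,fx=4,fy=4,interpolation=cv2.INTER_CUBIC))
E
```

```text
11.075 [ 0.5776 -0.0013  0.2592] [-1.7999e+02 -2.0000e-02  1.0119e+02] [ -0.1   9.7  18.4  98.7   0.  -11.3] 0.03553402332778493
```

View pics/w6.png

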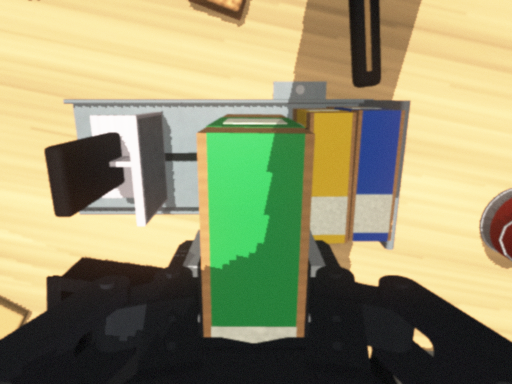

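View pics/z7.png

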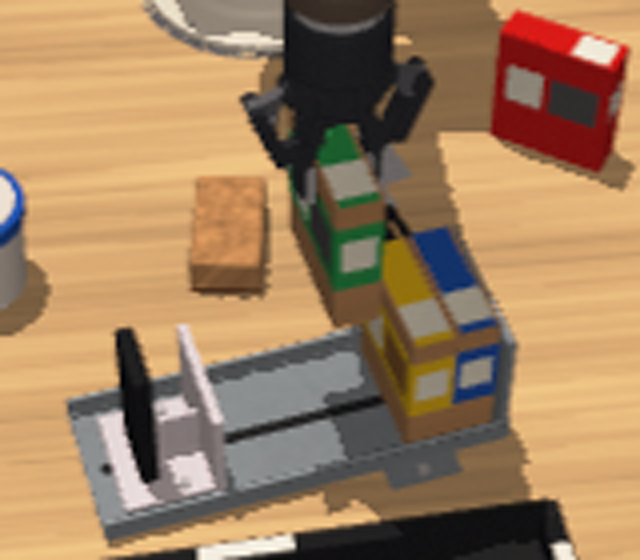

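Call:
{"op": "send_rows", "data": {"targets": [[0.9, 0, 0, -30, 0], [0.9, 0, 0, -70, 0], [0.9, 0, 0, -105, 0], [0.9, 0, 0, -130, 0], [0.9, 0, 0, -140, 0], [0.9, 0, 0, -140, 0]]}}

```text
time: 11.92
ee_pos: [0.5778, -0.0019, 0.1194]
tcp_rot: [-180.0, -0.0, 101.2]
wrist_force: [-0.8, -0.6, -2.8]
opening: 0.0356
```

```bash
python3 - <<'E'
from h import *
wsnap('w7'); c=snap('scene','s7')
p=c['pixels'][...,::-1]; cv2.imwrite('pics/z8.png',cv2.resize(p[150:270,180:340],None,fx=4.5,fy=4.5,interpolation=cv2.INTER_CUBIC))
E
```

```text
11.925 [ 0.5778 -0.0019  0.1194] [-179.99   -0.    101.16] [ -0.2   8.    1.   83.   -0.  -11.3] 0.03558393362282458
```

View pics/w7.png

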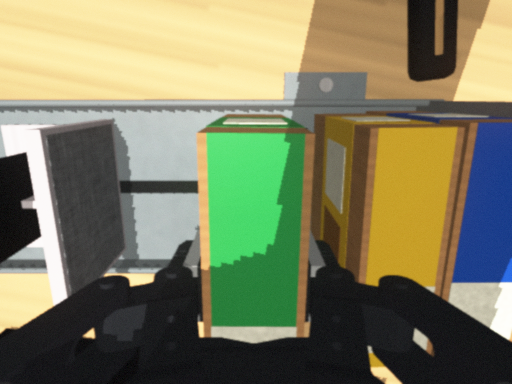

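View pics/z8.png

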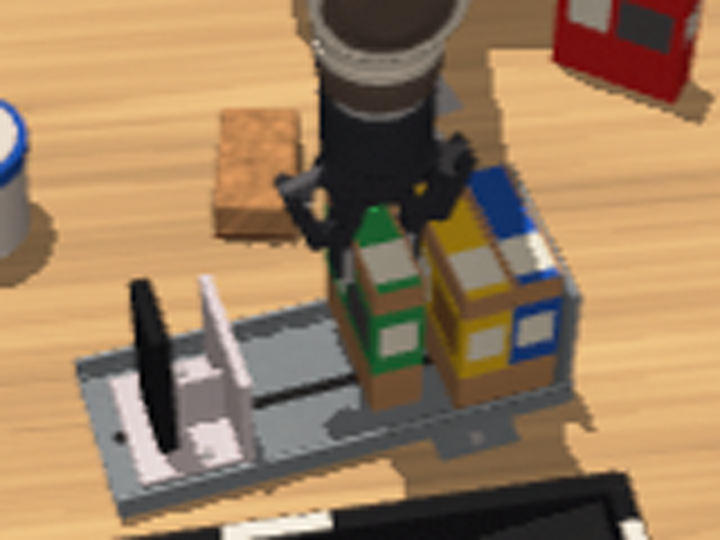

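Call:
{"op": "send_rows", "data": {"targets": [[0.9, 0, 0, -8, 0], [0.9, 0, 0, -16, 0], [0.9, 0, 0, -21, 0], [0.9, 0, 0, -24, 0], [0.9, 0, 0, -26, 0], [0.9, 0, 0, -26, 0]]}}

```text
time: 12.78
ee_pos: [0.578, -0.0022, 0.0932]
tcp_rot: [-180.0, -0.0, 101.1]
wrist_force: [-1.0, 0.8, -2.7]
opening: 0.0355
```

Call:
{"op": "send_rows", "data": {"targets": [[0.9, 0, 0, -1, 0], [0.9, 0, 0, -1.5, 0], [0.9, 0, 0, -2, 0]]}}

```text
time: 13.15
ee_pos: [0.5781, -0.0023, 0.092]
tcp_rot: [180.0, 0.0, 101.1]
wrist_force: [-4.0, -1.5, 5.9]
opening: 0.0355
```

Call:
{"op": "send_rows", "data": {"targets": [[0.48, 0, 0, 0, 0], [0.48, 0, 0, 0, 0], [0.48, 0, 0, 0, 0], [0.48, 0, 0, 15, 0], [0.48, 0, 0, 50, 0], [0.48, 0, 0, 100, 0], [0.48, 0, 0, 150, 0], [0.48, -15, -20, 190, 0], [0.48, -15, -20, 190, 0]]}}

```text
time: 14.28
ee_pos: [0.5633, -0.0231, 0.2863]
tcp_rot: [179.6, 0.1, 101.1]
wrist_force: [-0.3, -0.0, 0.1]
opening: 0.0444
```

```bash
python3 - <<'E'
from h import *
wsnap('w8')
E
```

```text
14.275 [ 0.5633 -0.0231  0.2863] [1.7961e+02 1.0000e-01 1.0107e+02] [ -2.3   8.2  19.8 101.2  -0.  -13.4] 0.04435070793590314
```

View pics/w8.png

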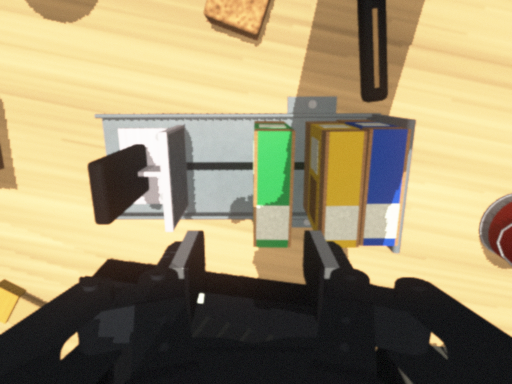

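Green stands upright in the rack, its lid at (272,185). Now over to the orange carton, at a closer radius for the look.

Call:
{"op": "send_rows", "data": {"targets": [[0.3, 0, -40, 0, 0], [0.3, 0, -100, 0, 0], [0.3, 0, -160, -5, 0], [0.3, 0, -220, -15, 0], [0.3, 5, -280, -25, 0], [0.3, 10, -320, -30, 0], [0.3, 15, -330, -30, -0.5], [0.3, 15, -330, -30, -0.5], [0.3, 15, -330, -30, -0.5]]}}

```text
time: 15.45
ee_pos: [0.5783, -0.3508, 0.2516]
tcp_rot: [180.0, -0.0, 100.7]
wrist_force: [0.1, -0.6, -0.5]
opening: 0.06
```

```bash
python3 - <<'E'
from h import *
wsnap('w9')
E
```

```text
15.45 [ 0.5783 -0.3508  0.2516] [ 1.7999e+02 -1.0000e-02  1.0071e+02] [-31.2  24.7  36.2 101.5   0.  -42. ] 0.06001488845017821
```

View pics/w9.png

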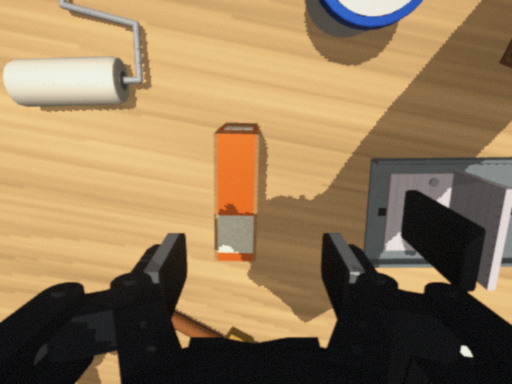

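The orange carton's lid is between the fingers at (236,196), left of centre. The roller (70,80) and the stop's grip block (440,235) are well clear.

```bash
python3 - <<'E'
from h import *
c=load('w9');T=np.load('pics/w9_T.npy')
P=np.array([onplane(c,uv,.125,T)[:2]*1000 for uv in [(215,132.5),(258.5,132.5),(254.5,262),(216.5,262)]])
print(P.round(1),P.mean(0)); e=P[3]-P[0]+P[2]-P[1];print(np.degrees(np.arctan2(e[1],e[0]))+90,np.linalg.norm(e)/2,np.linalg.norm(P[1]-P[0])); print(bot.get_obs()['ee_pos'])
E
```

```text
[[ 545.8 -389. ]
 [ 539.5 -355.4]
 [ 650.1 -337.6]
 [ 656.3 -370.1]] [ 597.91789658 -363.03415206]
99.43106094819373 112.0632629152373 34.190762916627136
[ 0.57828785 -0.3507641   0.25191077]
```

Call:
{"op": "send_rows", "data": {"targets": [[0.3, 10, -7, -20, -1], [0.3, 20, -12, -50, -1.3], [0.3, 20, -12, -85, -1.3], [0.3, 20, -12, -120, -1.3], [0.3, 20, -12, -150, -1.3], [0.3, 20, -12, -165, -1.3], [0.3, 20, -12, -165, -1.3], [0.3, 20, -12, -165, -1.3]]}}

```text
time: 16.5
ee_pos: [0.5986, -0.3644, 0.0876]
tcp_rot: [179.9, 0.1, 99.3]
wrist_force: [-0.1, -1.1, -0.7]
opening: 0.0597
```

```bash
python3 - <<'E'
from h import *
wsnap('w10')
E
```

```text
16.5 [ 0.5986 -0.3644  0.0876] [1.7992e+02 7.0000e-02 9.9330e+01] [-31.3  25.4  19.   83.4   0.  -40.7] 0.05965706925509292
```

View pics/w10.png

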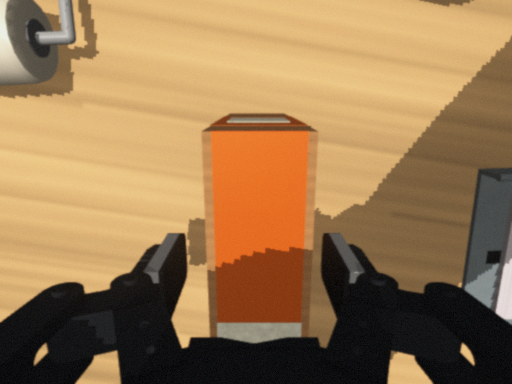

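The fingers straddle the orange carton (260,230), a few mm off centre. Shift +2 mm in y, grip and lift.

Call:
{"op": "send_rows", "data": {"targets": [[0.3, 0, 2, 0, 0], [0.9, 0, 2, 0, 0], [0.9, 0, 2, 0, 0], [0.9, 0, 2, 0, 0], [0.9, 0, 2, 0, 0], [0.9, 0, 2, 8, 0], [0.9, 0, 2, 25, 0], [0.9, 0, 2, 45, 0], [0.9, 0, 2, 60, 0], [0.9, 0, 2, 60, 0]], "squeeze": 45}}

```text
time: 17.8
ee_pos: [0.5986, -0.3626, 0.1481]
tcp_rot: [179.9, 0.1, 99.3]
wrist_force: [0.1, -1.2, -3.2]
opening: 0.0352
```

Call:
{"op": "send_rows", "data": {"targets": [[0.9, -15, 5, 40, 0], [0.9, -30, 20, 80, 0], [0.9, -35, 40, 110, 0.5], [0.9, -35, 80, 113, 1], [0.9, -30, 130, 113, 1.8], [0.9, -20, 180, 113, 1.8], [0.9, -15, 230, 113, 1.8], [0.9, -10, 280, 113, 1.8], [0.9, -8, 302, 113, 1.8], [0.9, -8, 302, 113, 1.8]]}}

```text
time: 19.05
ee_pos: [0.59, -0.0591, 0.2588]
tcp_rot: [-180.0, -0.0, 101.3]
wrist_force: [-0.1, -0.5, -3.8]
opening: 0.0355
```

Call:
{"op": "send_rows", "data": {"targets": [[0.9, 0, 0, 0, 0], [0.9, 0, 0, 0, 0]]}}

```text
time: 19.3
ee_pos: [0.5899, -0.0615, 0.2591]
tcp_rot: [-180.0, 0.0, 101.0]
wrist_force: [-0.6, 0.5, -3.1]
opening: 0.0356
```

```bash
python3 - <<'E'
from h import *
wsnap('w11')
E
```

```text
19.3 [ 0.5899 -0.0615  0.2591] [-1.7998e+02  1.0000e-02  1.0104e+02] [ -5.9  11.9  21.   99.1  -0.  -17. ] 0.03564937365819719
```

View pics/w11.png

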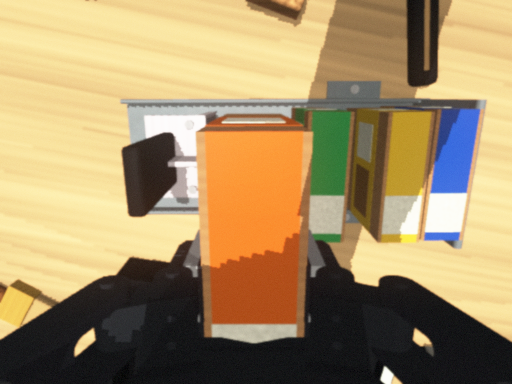

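Call:
{"op": "send_rows", "data": {"targets": [[0.9, 0, 0, -30, 0], [0.9, 0, 0, -70, 0], [0.9, 0, 0, -105, 0], [0.9, 0, 0, -130, 0], [0.9, 0, 0, -135, 0], [0.9, 0, 0, -135, 0]]}}

```text
time: 20.1
ee_pos: [0.5902, -0.0606, 0.1249]
tcp_rot: [180.0, 0.0, 101.1]
wrist_force: [0.5, -0.5, -2.9]
opening: 0.0352
```

```bash
python3 - <<'E'
from h import *
wsnap('w12'); c=snap('scene','s12')
p=c['pixels'][...,::-1]; cv2.imwrite('pics/z9.png',cv2.resize(p[150:270,180:340],None,fx=4.5,fy=4.5,interpolation=cv2.INTER_CUBIC))
E
```

```text
20.1 [ 0.5902 -0.0606  0.1249] [1.7997e+02 1.0000e-02 1.0109e+02] [ -5.9  10.1   3.9  83.9   0.  -17. ] 0.035209969080123485
```

View pics/w12.png

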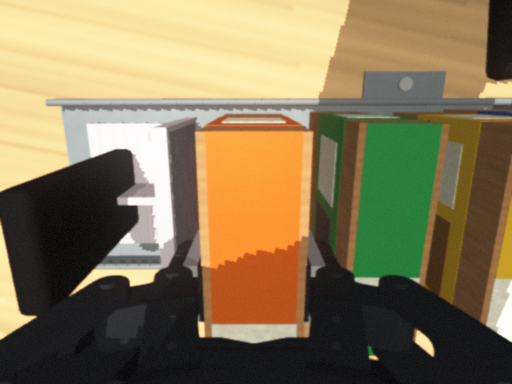

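View pics/z9.png

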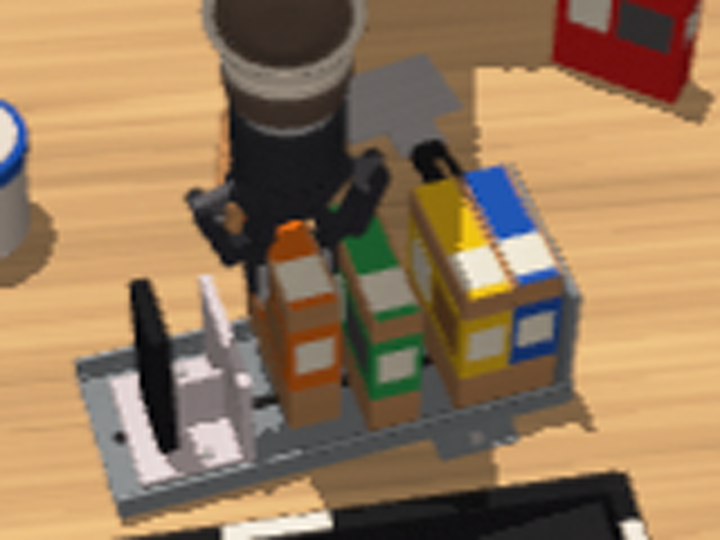

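Orange hangs clear between the green carton and the plate. Lowering it slowly.

Call:
{"op": "send_rows", "data": {"targets": [[0.9, 0, 0, -10, 0], [0.9, 0, 0, -19, 0], [0.9, 0, 0, -25, 0], [0.9, 0, 0, -28, 0], [0.9, 0, 0, -30, 0], [0.9, 0, 0, -30.5, 0], [0.9, 0, 0, -31, 0]]}}

```text
time: 21.08
ee_pos: [0.5901, -0.0602, 0.0935]
tcp_rot: [180.0, 0.0, 101.1]
wrist_force: [0.0, -0.1, -4.2]
opening: 0.0355
```

Call:
{"op": "send_rows", "data": {"targets": [[0.9, 0, 0, -1, 0], [0.9, 0, 0, -1.5, 0], [0.9, 0, 0, -2, 0]]}}

```text
time: 21.45
ee_pos: [0.5902, -0.0603, 0.0928]
tcp_rot: [179.9, 0.0, 101.1]
wrist_force: [-4.2, -0.6, 11.1]
opening: 0.0359
```

Call:
{"op": "send_rows", "data": {"targets": [[0.48, 0, 0, 1, 0], [0.48, 0, 0, 1, 0], [0.48, 0, 0, 1, 0], [0.48, 0, 0, 15, 0], [0.48, 0, 0, 50, 0], [0.48, 0, 0, 100, 0], [0.48, -10, -10, 150, 0], [0.48, -15, -20, 190, 0], [0.48, -15, -20, 190, 0]]}}

```text
time: 22.58
ee_pos: [0.5756, -0.0808, 0.286]
tcp_rot: [179.6, 0.1, 101.1]
wrist_force: [0.3, 1.2, 0.6]
opening: 0.0444
```

```bash
python3 - <<'E'
from h import *
wsnap('w13')
E
```

```text
22.575 [ 0.5756 -0.0808  0.286 ] [1.7964e+02 1.3000e-01 1.0109e+02] [ -8.   10.7  22.7 101.5  -0.  -19.1] 0.04440349260437755
```

View pics/w13.png

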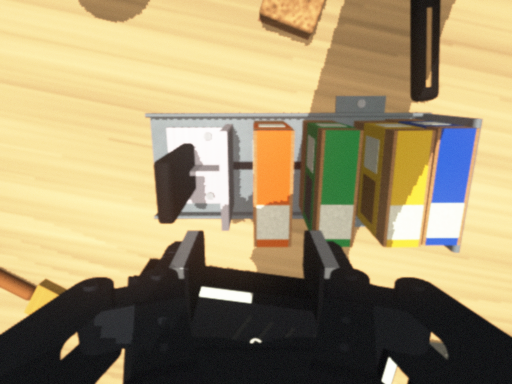

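All four cartons stand upright: orange (272,185), green (333,185), yellow (397,185), blue (455,185). Now to the stop's grip block.

Call:
{"op": "send_rows", "data": {"targets": [[0.48, 17, -38, 0, 0], [0.48, 34.5, -77, -10, 0], [0.48, 34.5, -77, -50, 0], [0.48, 34.5, -77, -90, 0], [0.48, 34.5, -77, -130, 0], [0.48, 34.5, -77, -140, 0], [0.48, 34.5, -77, -140, 0]]}}

```text
time: 23.5
ee_pos: [0.6093, -0.157, 0.1412]
tcp_rot: [-179.9, -0.0, 101.1]
wrist_force: [-0.3, -0.5, -0.1]
opening: 0.0443
```

```bash
python3 - <<'E'
from h import *
wsnap('w14')
E
```

```text
23.5 [ 0.6093 -0.157   0.1412] [-1.7995e+02 -3.0000e-02  1.0114e+02] [-14.5  15.1  11.7  86.6   0.  -25.6] 0.044302175128234894
```

View pics/w14.png

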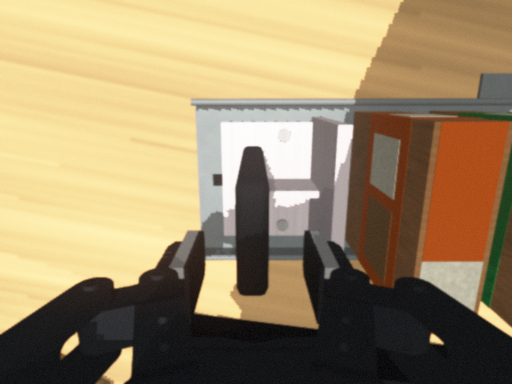

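The block (252,220) is between the fingers. Down 38 mm and grip.

Call:
{"op": "send_rows", "data": {"targets": [[0.48, 0, 0, -20, 0], [0.48, 0, 0, -38, 0], [0.48, 0, 0, -38, 0], [1, 0, 0, -38, 0], [1, 0, 0, -38, 0], [1, 0, 0, -38, 0], [1, 0, 0, -38, 0]], "squeeze": 40}}

```text
time: 24.42
ee_pos: [0.6099, -0.1573, 0.1044]
tcp_rot: [179.9, 0.0, 101.1]
wrist_force: [0.1, 0.4, 5.5]
opening: 0.0158
```

Call:
{"op": "send_rows", "data": {"targets": [[1, -0.8, 4, 0, 0], [1, -2, 10, 0, 0], [1, -3.1, 16, 0, 0], [1, -4.3, 22, 0, 0], [1, -5.5, 28, 0, 0], [1, -6.7, 34, 0, 0], [1, -7.8, 40, 0, 0], [1, -9, 46, 0, 0], [1, -9.8, 50, 0, 0], [1, -9.8, 50, 0, 0]]}}

```text
time: 25.68
ee_pos: [0.6001, -0.1078, 0.1044]
tcp_rot: [179.9, 0.1, 101.1]
wrist_force: [-1.2, -2.9, 5.3]
opening: 0.0156
```

```bash
python3 - <<'E'
from h import *
wsnap('w15'); c=snap('scene','s15')
p=c['pixels'][...,::-1]; cv2.imwrite('pics/z10.png',cv2.resize(p[150:270,180:340],None,fx=4.5,fy=4.5,interpolation=cv2.INTER_CUBIC))
E
```

```text
25.675 [ 0.6001 -0.1078  0.1044] [1.7991e+02 1.1000e-01 1.0111e+02] [-10.2  12.4   4.4  81.9  -0.1 -21.3] 0.01558311558152278
```

View pics/z10.png

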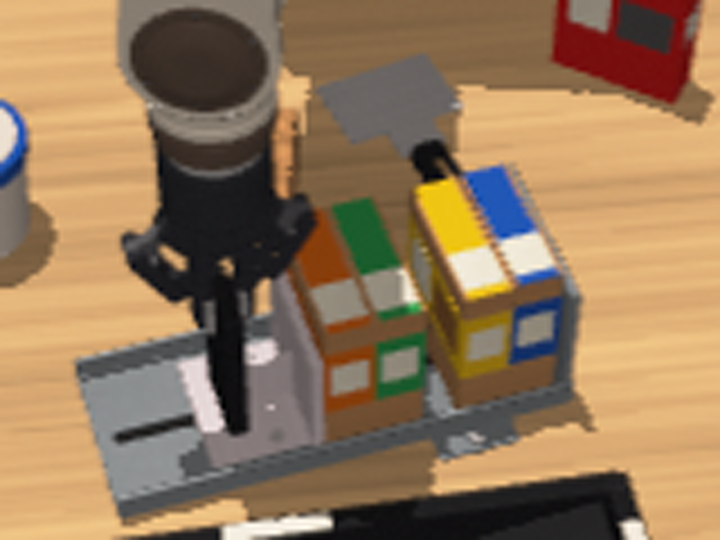

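View pics/w15.png

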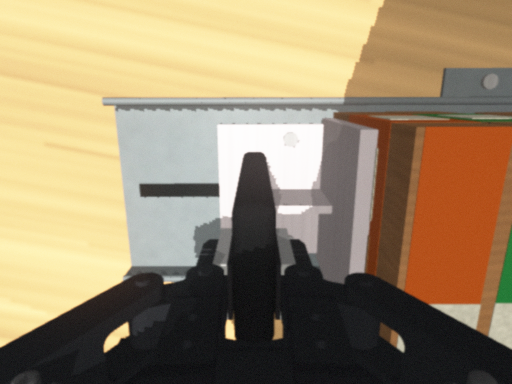

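Orange and green now slide together, upright, ahead of the plate, with about 30 mm left. Continuing more slowly.

Call:
{"op": "send_rows", "data": {"targets": [[1, -0.6, 3, 0, 0], [1, -1.4, 7, 0, 0], [1, -2.2, 11, 0, 0], [1, -2.9, 15, 0, 0], [1, -3.5, 18, 0, 0], [1, -4.1, 21, 0, 0], [1, -4.5, 23, 0, 0], [1, -4.5, 23, 0, 0]]}}

```text
time: 26.78
ee_pos: [0.5957, -0.0854, 0.1045]
tcp_rot: [179.9, 0.2, 101.1]
wrist_force: [-0.2, -6.2, 5.7]
opening: 0.0153
```

Call:
{"op": "send_rows", "data": {"targets": [[1, -0.4, 2, 0, 0], [1, -0.8, 4, 0, 0], [1, -1, 5, 0, 0], [1, -1, 5, 0, 0]]}}

```text
time: 27.28
ee_pos: [0.5948, -0.0809, 0.1045]
tcp_rot: [179.9, 0.2, 101.1]
wrist_force: [0.7, -9.5, 5.7]
opening: 0.0152
```

Call:
{"op": "send_rows", "data": {"targets": [[1, -0.2, 1, 0, 0], [1, -0.4, 2, 0, 0], [1, -0.4, 2, 0, 0]]}}

```text
time: 27.65
ee_pos: [0.5946, -0.0799, 0.1044]
tcp_rot: [179.9, 0.3, 101.0]
wrist_force: [1.5, -15.3, 4.8]
opening: 0.0155
```

Call:
{"op": "send_rows", "data": {"targets": [[1, -0.2, 1, 0, 0], [1, -0.4, 2, 0, 0], [1, -0.4, 2, 0, 0]]}}

```text
time: 28.02
ee_pos: [0.5946, -0.0799, 0.1045]
tcp_rot: [179.9, 0.5, 100.9]
wrist_force: [4.1, -25.6, 2.5]
opening: 0.0154
```

Call:
{"op": "send_rows", "data": {"targets": [[1, 0.5, -2.5, 0, 0], [1, 0.5, -2.5, 0, 0]]}}

```text
time: 28.28
ee_pos: [0.5946, -0.0799, 0.1045]
tcp_rot: [179.9, 0.2, 101.0]
wrist_force: [0.9, -12.3, 5.0]
opening: 0.0151
```

```bash
python3 - <<'E'
from h import *
wsnap('w16'); c=snap('scene','s16')
p=c['pixels'][...,::-1]; cv2.imwrite('pics/z11.png',cv2.resize(p[150:270,180:340],None,fx=4.5,fy=4.5,interpolation=cv2.INTER_CUBIC))
E
```

```text
28.275 [ 0.5946 -0.0799  0.1045] [179.91   0.23 101.04] [ -7.6  11.    2.8  81.6  -0.2 -18.6] 0.0150937668461122
```

View pics/z11.png

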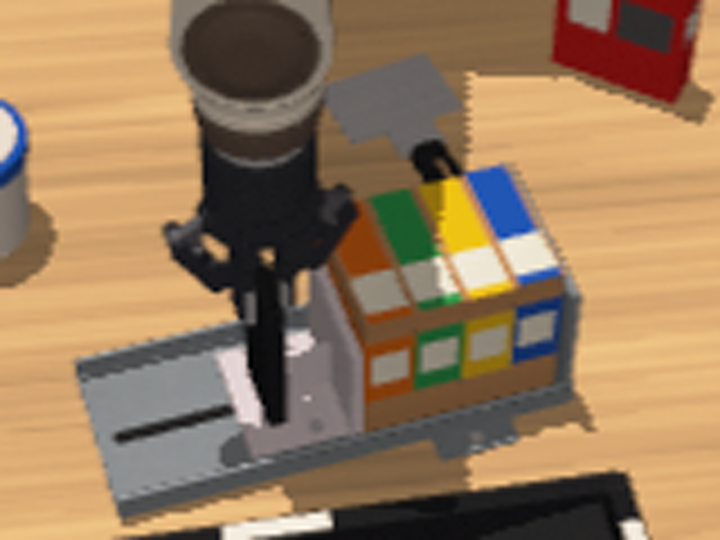

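The row looks closed, and the stop held still at 25 N. I'll release and check the end-wall gap from above.

Call:
{"op": "send_rows", "data": {"targets": [[0.6, 0.3, -1.5, 0, 0], [0.6, 0.3, -1.5, 0, 0], [0.52, 0.3, -1.5, 0, 0], [0.52, 0.3, -1.5, 15, 0], [0.52, 0.3, -1.5, 50, 0], [0.52, 0.3, -1.5, 100, 0], [0.52, -20, 40, 150, 0], [0.52, -30, 90, 190, 0], [0.52, -30, 110, 190, 0], [0.52, -30, 110, 190, 0]]}}

```text
time: 29.62
ee_pos: [0.5639, 0.0339, 0.2951]
tcp_rot: [179.9, 0.0, 101.3]
wrist_force: [-0.3, -0.7, -0.5]
opening: 0.0411
```

```bash
python3 - <<'E'
from h import *
c,T=wsnap('w17')
p=c['pixels'][...,::-1]; cv2.imwrite('pics/z12.png',cv2.resize(p[95:255,140:410],None,fx=2.95,fy=2.95,interpolation=cv2.INTER_CUBIC))
E
```

```text
29.625 [0.5639 0.0339 0.2951] [1.7986e+02 1.0000e-02 1.0128e+02] [  3.4   9.   21.7 102.6   0.   -7.8] 0.041087592740481266
```

View pics/z12.png

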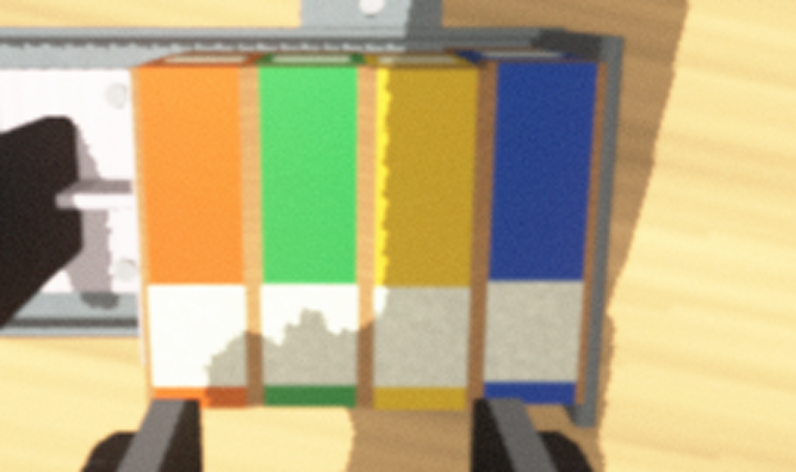

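```bash
python3 - <<'E'
from h import *
c=load('w17');T=np.load('pics/w17_T.npy');th=np.radians(11.1);ey=np.array([-np.sin(th),np.cos(th)])
def Y(x,y,z): return ((onplane(c,((x+.5)/2.95-.5+140,(y+.5)/2.95-.5+95),z,T)[:2]*1000-[585.4,-36])@ey).round(1)
for n,a,z in [('orange back top',(133,66),.131),('orange back low',(149,400),.131),('blue end top',(604,66),.131),('blue end low',(580,400),.131),('wall inner top',(606,42),.118),('wall inner low',(578,418),.118),('wall outer top',(622,42),.118),('wall outer low',(594,424),.118)]: print(n,Y(*a,z))
s=snap('scene','s17'); p=s['pixels'][...,::-1]; cv2.imwrite('pics/z13.png',cv2.resize(p[150:270,180:340],None,fx=4.5,fy=4.5,interpolation=cv2.INTER_CUBIC))
E
```

```text
orange back top 10.4
orange back low 10.2
blue end top 151.7
blue end low 151.8
wall inner top 155.2
wall inner low 155.0
wall outer top 160.1
wall outer low 160.7
```

View pics/z13.png

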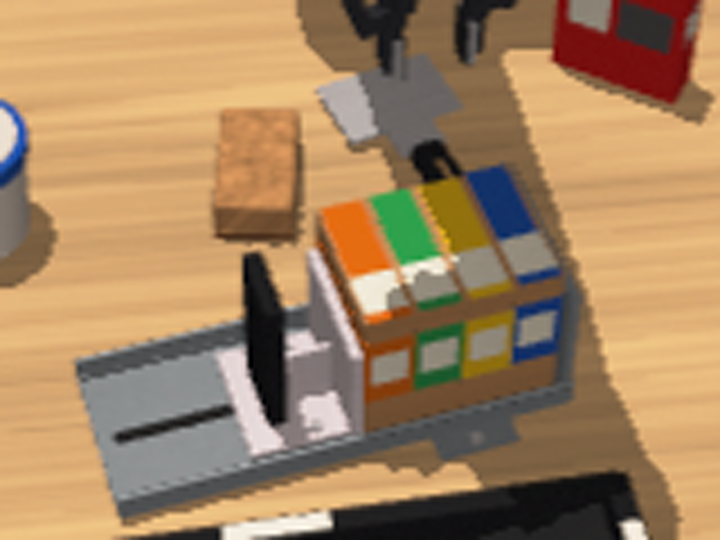

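View pics/s17.png

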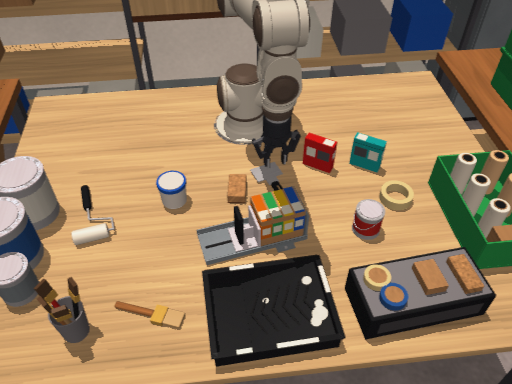

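```bash
python3 -c "
from h import *
print(bot.get_obs()['wrist_force'].round(1)); print(bot.job_done())"
```

```text
[-0.3  0.5  0.4]
the job is handed in; nothing more can be done
None
```

I drew the stop back about 124 mm and stood the green carton, then the orange one, in the rack next to the yellow. I then pushed the stop up until the row stopped moving, and handed the job in at about 30 s of the 72 s allowed. No verdict was reported.

- **Snugness:** As I pressed, the force went from 15 N to 25 N and the stop did not move, so the row is against the end wall. I then released it.
- **Clear length:** The wrist image gives about 144.8 mm between the stop and the wall, a travel of about 0.069 m (limit 0.073). The arm's own position gives about 0.071 m, with a few mm of uncertainty in where the rack lies.
- **Possible gap:** The same image put the blue carton's lid edge about 3 mm short of the wall. It also read the four cartons as 141.5 mm instead of 144 mm, so I put this down to picking the lid edges slightly too far in. I did not rule out a small gap.
- **Other things:** By eye in the last scene picture, all four cartons stand upright, everything else on the bench looks unmoved, and the gripper is clear. I did not measure the bystanders' positions.

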